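# Issue one spares tube from the locked rack and load the waiting one

### The job

In the three-lane tube rack, first slide the keeper rod fully open by its upright post, then hook the cone-headed tube out of its hole and leave it lying in its own trough, wholly on the robot's side of the rod's line. Then push the tube waiting in the trough of the empty hole fully home, and finally slide the rod all the way shut again through both eyes. Leave the third tube home and everything else on the bench where it stands.

Things in the scene. Friction and masses are not known exactly. Their poses are not given: they have to be found in the camera images.
- rack: Fixed wooden rack base, 304 x 209 x 35 mm. Origin on the bench; x away from the robot along the lanes, y along the keeper rod. Lane mouths at x = +100 mm; rod axis at x = +35 mm, 66 mm above the bench, through two dark steel eye plates (30 mm wide in x, tops 91 mm above the bench) at y -91 to -85 and +84 to +99 mm.
- rod (a joint): Travel of the keeper rod in m: 0 = shut (its end through both eyes, across the front of all three lanes); grows as it slides to rack +y; 0.19 = fully open against its stop, all lanes clear (0.178 counts as open). About 2 N moves it.
- rod_post (a point): On the axis of the rod's upright steel post, 16 mm thick, 106 mm above the bench. The post rises from the rod (10 mm thick) to a 20 mm black ball, centred 26 mm above this point. Push it from either side or pinch it. Axes as the rack's. Rod shut, it stands at rack y = +162 mm, 55 mm clear of the nearer eye.
- lane_1: Lane holding the cone-headed tube; three like lanes lie side by side 54 mm apart, order varies. Origin mid-width on the trough floor at the hole's mouth, 50 mm above the bench; x into the hole (away from the robot). Hole 66 mm deep, 36 high; block over it x 0 to 75, top at z 48. Trough to x = -216, 8 mm lip there, 8 mm high rails 15 mm either side of the middle. Tube axis at z 16; rod at x -65.
- lane_2: Lane of the drum-headed tube that stays home; same make and origin as lane_1.
- lane_3: Lane with the empty hole, the waiting tube lying in its trough; same make and origin as lane_1.
- cone_tube: 120 mm long; origin on its axis at the head's inner flat face, x along the axis to its bottom. Head: black cone, x -18 to 0, 28 mm thick at the neck, 8 at the outer end; steel neck 10 mm thick, x 0 to 36 (room for fingers over it, behind the head); white body 32 mm thick, x 36 to 102. Starts home (origin at lane x -36 mm). Drawn, it clears the rod below lane x -172; against the lip it is at -198.
- kept_tube: 120 mm long; origin on its axis at the head's inner flat face, x along the axis to its bottom. Head: black flat-ended drum 28 mm thick, x -18 to 0; steel neck 10 mm thick, x 0 to 36 (room for fingers over it, behind the head); white body 32 mm thick, x 36 to 102. Starts and stays home (origin at lane x -36).
- waiting_tube: 120 mm long; origin on its axis at the head's inner flat face, x along the axis to its bottom. Head: black flat-ended drum 28 mm thick, x -18 to 0; steel neck 10 mm thick, x 0 to 36 (room for fingers over it, behind the head); white body 32 mm thick, x 36 to 102. Starts out in the trough between the rod's line and the lip; fully home its origin is at lane x -36.
- spanner: loose open-ended spanner lying on the bench (bystander)
- coupling: loose stepped brass hydraulic coupling, 36 mm across, 45 mm high (bystander); origin under its centre
- bottle: loose small white bottle, 36 mm across, 95 mm high (bystander), beside the rack; origin under its centre
- collar: loose flat steel shaft collar, 40 mm across, 14 mm high (bystander), lying on top of the rack's hole block, 98 mm above the bench; origin under its centre
- clevis: loose dark steel clevis, 50 x 34 x 46 mm (bystander)
- screwdriver: loose screwdriver lying on the bench (bystander)
- grease_can: loose steel can, 68 mm across, 110 mm high (bystander)

How it is judged:
On the way, in this order (a step that is already met when the one before it is completed fails the run):
1. the keeper rod is slid fully open (value of joint rod above 0.178 m), for 0.1 s.
2. the cone-headed tube is drawn out and lies in its own trough, clear of the rod's line (x of cone_tube in the frame of lane_1 between -0.202 and -0.172 m and y of cone_tube in the frame of lane_1 between -0.008 and 0.008 m and z of cone_tube in the frame of lane_1 below 0.024 m), for 0.1 s.
3. the waiting tube is pushed fully home in the empty hole (x of waiting_tube in the frame of lane_3 above -0.041 m and y of waiting_tube in the frame of lane_3 between -0.006 and 0.006 m and z of waiting_tube in the frame of lane_3 below 0.024 m), for 0.1 s.
At the end, for the whole second after the job is handed in: Rod shut within 10 mm; cone-headed tube at rest in its own trough, clear of the rod (origin at lane x -202 to -172 mm); waiting tube at rest within 5 mm of fully home in the hole that was empty; third tube still within 5 mm of home (all of step 2 and all of step 3 and value of joint rod below 0.01 m and x of kept_tube in the frame of lane_2 above -0.041 m and y of kept_tube in the frame of lane_2 between -0.006 and 0.006 m and z of kept_tube in the frame of lane_2 below 0.024 m and linear speed of each of cone_tube, waiting_tube below 0.02 m/s); the robot touches nothing.
It fails at once if the third tube is pulled out by more than 20 mm (distance of kept_tube from where it was at the start of the episode above 0.02 m).
It fails at once if anything else on the bench is moved by more than 30 mm (distance of any of spanner, coupling, bottle, collar, clevis, screwdriver, grease_can from where it was at the start of the episode above 0.03 m).
It also fails if it takes over 67 s, if anything falls off the work surface, if the arm or the gripper's body presses on something with over 40 N, if the wrist force passes 120 N, or if a joint passes its speed limit or range.

### The arm

A 6-joint arm with a two-finger parallel gripper is mounted at the origin on the work surface. World frame = base frame: x ahead of the robot, y to its left, z up, the work surface at z = 0. Lengths are in m, angles in rad, forces in N, time in s.
With the tool pointing down it reaches from about 0.325 to 0.85 m from the base axis. Payload 4.4 kg.
Tool frame: the origin (TCP) lies at the very end of the fingers, on their centre line; the grasp point (between the pads) lies 19 mm behind it (env.tcp_to_grasp is the distance from the TCP to the grasp point, in m); z points along the fingers, x is the direction in which the jaws open and shut, and the axes are right-handed (so a half turn about z gives the same grasp; the last joint's range is limited). The gripper opens to 94 mm and grips with 3 to 60 N. Pads are 16 mm wide; open, the fingers measure 119 mm over their backs; the gripper's body (75 mm by 177 mm) begins 78 mm behind the grasp point.
Start: joints at [0.952, 0.207, 1.542, -0, 1.393, -0.15], TCP at [0.26, 0.513, 0.18] pointing down, gripper open.
Joint ranges: [-2.73, 2.73], [-0.86, 2.22], [0.23, 2.46], [-1.11, 4.25], [0.08, 2.63], [-2.82, 2.82]. Speed limits (rad/s): [2.79, 2.79, 3.14, 3.14, 3.14, 3.14].

### API

Orientations are given as a rotation vector (axis times angle).
In Python, from cell import env gives the robot as it stands.
- The arm moves only by the tool play_rows, never from a script. Its argument "deltas" is a list of rows, each a list of 3 entries, a list of its own where there are three numbers: the turn, a rotation vector about the world's x, y, z in degrees, then the shift along the world's x, y, z in mm, then the opening in per cent of the stroke, from 0 (shut) to 100 (fully open). In form: [[[ax, ay, az], [tx, ty, tz], fingers], ...]. A call has 1 to 10 rows; each row shifts and turns the commanded pose from where the row before left it; what a row does not reach is not made up. A row lasts 1/8 s, in which the tool goes at most 62.5 mm and 10.7 degrees, less where a joint would pass 70% of its speed; a pose out of reach is approached as far as the arm can. A call with a gripper value outside its range is refused whole. The fingers move at their own pace and stop on an object; "squeeze" is the grip in N (left out, the last holds). Time passes only in rows, so rows that do not move let the fingers close. It gives the time, the measured TCP pose, the force and the opening at its end, in the units of the state.
- env.read_state(): the state, without advancing time (a new reading comes with each control period).
- env.grab_frame(name): name is "scene" or "side" or "wrist"; returns (picture, depth): 480x640x3 uint8, red, green, blue; 480x640 float32, m along the optical axis (not along the pixel's ray), 0 where there is no reading.
- env.camera_params(name): a dict with "fov_y" (degrees; the focal length in pixels is half the picture's height over the tangent of half this angle, whatever the lens; pixels are square), "cx", "cy" (the principal point, pixels), "world_from_camera" (4x4, takes a point from camera to world coordinates); the wrist camera has in their place "T_tool_cam" (4x4, takes a point from camera to tool coordinates, whose origin is the TCP and whose axes are the tool frame's). Camera axes: x right, y down, z forward; pixel columns grow to the right and rows downward; lengths in m; the calibration is good to about 2 mm. A picture is of the moment at which its call begins: read the wrist's pose just before it. camera_params takes no time and is no camera call.
- env.job_done(): hands the job in, once; it reports no verdict.
The state is a dict: "clock": time; "joints": joint angles; "joint_velocities": joint speeds; "joint_torque": joint torques, N m; "eef_pos": TCP position; "eef_rot": TCP orientation; "force": force on the tool from outside, world axes, zero at the start; "ft_torque": the same for the moment, N m; "grip_width": opening from 0.0 (shut) to 1.0 (fully open).
Only numpy, scipy, OpenCV 4.12 (cv2) and the standard library are available. Lean on these libraries where they do the work, as an engineer would, in place of code of your own. Each camera call takes 0.05 s, during which the arm holds its last target. There are 200 camera calls.

## Working session

There is one attempt and no reset: what is moved stays moved. The work goes in short steps, Python scripts to look and compute and a tool call to move; the robot and the scene stay as the last step left them, time stands still between calls to the robot, and variables do not carry over. Pictures are saved under pics/ and viewed, about 8 in all and at most 12, crops included, and the job is handed in when it is done.

Besides the shell and the picture viewer there is one more tool, called after "Request:" in YAML: its name, and indented under it one key for each argument. play_rows: Moves the arm, as the interface text tells. Its arguments: {"type":"object","properties":{"deltas":{"type":"array"},"squeeze":{"type":"number"}},"required":["deltas"]}

```bash
ls; mkdir -p pics; cat > h.py <<'E'
import numpy as np, cv2
from cell import env
from scipy.spatial.transform import Rotation as R
def shot(n):
    s=env.read_state(); p,d=env.grab_frame(n); c=env.camera_params(n)
    f=240/np.tan(np.radians(c["fov_y"])/2)
    if n=="wrist":
        T=np.eye(4);T[:3,:3]=R.from_rotvec(s["eef_rot"]).as_matrix();T[:3,3]=s["eef_pos"];T=T@c["T_tool_cam"]
    else: T=np.array(c["world_from_camera"])
    return p,d,(f,c["cx"],c["cy"],T)
def cloud(d,k):
    f,cx,cy,T=k; v,u=np.mgrid[0:480,0:640]
    P=np.stack([(u-cx)/f*d,(v-cy)/f*d,d],-1)@T[:3,:3].T+T[:3,3]
    P[d<=0]=np.nan; return P
def plane(uv,z,k):
    f,cx,cy,T=k; uv=np.atleast_2d(uv).astype(float)
    r=np.c_[(uv[:,0]-cx)/f,(uv[:,1]-cy)/f,np.ones(len(uv))]@T[:3,:3].T
    return T[:3,3]+r*((z-T[2,3])/r[:,2])[:,None]
def proj(X,k):
    f,cx,cy,T=k; q=(np.atleast_2d(X)-T[:3,3])@T[:3,:3]
    return np.c_[q[:,0]/q[:,2]*f+cx,q[:,1]/q[:,2]*f+cy]
E
python3 - <<'E'
from h import *
for n in ["scene","side"]:
    p,d,k=shot(n); cv2.imwrite(f"pics/{n}0.png",p[:,:,::-1]); np.savez(f"{n}0.npz",p=p,d=d,k=np.array(k[:3]),T=k[3])
    print(n,k)
print(env.read_state())
E
```

```text
pics
scene (np.float64(603.3335649487786), 312.17825348607687, 245.3830435310573, array([[ 0.85670682,  0.35058623, -0.37834206,  1.03953367],
       [ 0.51570837, -0.59628589,  0.61521379, -0.86324499],
       [-0.00991455, -0.72217202, -0.69164245,  1.053832  ],
       [ 0.        ,  0.        ,  0.        ,  1.        ]]))
side (np.float64(554.2351018756584), 320.7058304686172, 238.73148519622256, array([[-0.98031771, -0.12706417,  0.15110222,  0.31476725],
       [-0.19683103,  0.6884268 , -0.69808745,  0.92426342],
       [-0.01532092, -0.71408909, -0.69988716,  1.04709269],
       [ 0.        ,  0.        ,  0.        ,  1.        ]]))
{'clock': 0.1, 'joints': array([ 9.51530650e-01,  2.07367983e-01,  1.54277111e+00, -1.06214060e-05,
        1.39350434e+00, -1.50503283e-01]), 'joint_velocities': array([-0.00048087, -0.0004334 , -0.00226737, -0.00169043, -0.00092372,
        0.00066661]), 'joint_torque': array([ 1.01403577e-03, -3.71862674e+01, -2.82296151e+01,  6.99663511e-02,
        3.11253138e-02, -8.70800818e-05]), 'eef_pos': array([0.25933925, 0.5123333 , 0.17900709]), 'eef_rot': array([ 2.67592129,  1.64437136, -0.00295924]), 'force': array([0.1838781 , 0.66337955, 0.55576631]), 'ft_torque': array([-0.06337677, -0.05280779,  0.03263937]), 'grip_width': 0.9977588628573645}
```

View pics/scene0.png

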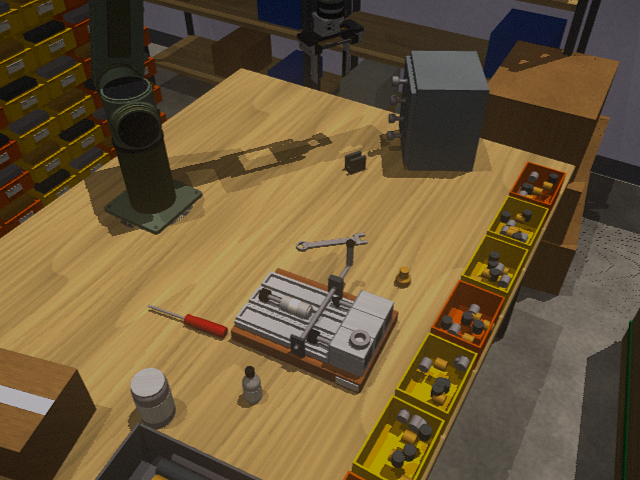

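View pics/side0.png

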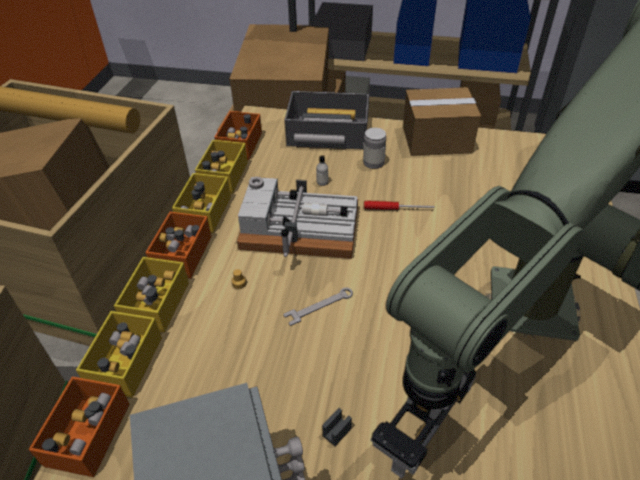

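The scene view shows the rack around (315,325), with the post at (350,250) and the waiting drum tube at (290,305). The bottle is at (252,385), the collar at (360,338) on the block, and the spanner at (330,243), close to the rod's post side. The side view agrees with this.

```bash
python3 - <<'E'
from h import *
z=np.load("scene0.npz");p=z["p"];
a=cv2.resize(p[225:395,220:430],None,fx=3.5,fy=3.5,interpolation=cv2.INTER_CUBIC)
cv2.imwrite("pics/c1.png",a[:,:,::-1])
for n in ["scene","side"]:
    z=np.load(n+"0.npz");k=(*z["k"],z["T"]);P=cloud(z["d"],k)
    # block top z~.098, floor heights
    m=(abs(P[...,2]-.098)<.004)&(P[...,0]>.3)&(P[...,0]<.95)&(abs(P[...,1])<.5)
    m=cv2.morphologyEx(m.astype(np.uint8),cv2.MORPH_OPEN,np.ones((3,3)))
    nn,l,st,c=cv2.connectedComponentsWithStats(m)
    for i in range(1,nn):
        if st[i,4]>150:
            q=P[l==i]; r=cv2.minAreaRect(q[:,:2].astype(np.float32)); print(n,"block",st[i],r,q[:,2].mean(), cv2.boxPoints(r).round(4).tolist())
    # wooden base top at z .035
    m=(abs(P[...,2]-.035)<.006)&(P[...,0]>.3)&(P[...,0]<.95)&(abs(P[...,1])<.5)
    m=cv2.morphologyEx(m.astype(np.uint8),cv2.MORPH_OPEN,np.ones((2,2)))
    nn,l,st,c=cv2.connectedComponentsWithStats(m)
    for i in range(1,nn):
        if st[i,4]>80:
            q=P[l==i]; print(n,"base",st[i],cv2.minAreaRect(q[:,:2].astype(np.float32)))
    print("bench z",np.nanmedian(P[(abs(P[...,2])<.02)][:,2]))
E
```

```text
scene block [ 329  291   65   67 1876] ((0.7192234992980957, -0.15349256992340088), (0.07629165798425674, 0.16520579159259796), 4.361907482147217) 0.0981844921718591 [[0.6748999953269958, -0.07400000095367432], [0.6875, -0.23880000412464142], [0.7634999752044678, -0.2329999953508377], [0.7509999871253967, -0.0681999996304512]]
scene base [276 269  53  23 298] ((0.5258718132972717, -0.07691703736782074), (0.1426735520362854, 0.04070768877863884), 5.719910621643066)
scene base [457 294  42  18 136] ((0.8989630937576294, 0.07130172848701477), (0.03925798833370209, 0.10795272886753082), 67.31880187988281)
scene base [375 311  25  45 165] ((nan, nan), (0.0, 0.0), 0.0)
scene base [ 232  325  145   62 1385] ((0.6255419254302979, -0.2473873794078827), (0.3087717294692993, 0.08255694806575775), 17.26291847229004)
scene base [427 346  30  14 101] ((0.8762133717536926, -0.09561292082071304), (0.011786316521465778, 0.06442072987556458), 82.37845611572266)
bench z 0.00013992174524046774
side block [242 182  33  36 478] ((0.7174187898635864, -0.1428539752960205), (0.0735054612159729, 0.14847145974
[... 248 characters left out ...]
15 485] ((0.6698933243751526, -0.04992341250181198), (0.07487533986568451, 0.15983620285987854), 69.71533203125)
side base [291 236  63  16 687] ((0.5280666947364807, -0.08098709583282471), (0.1624659299850464, 0.0470813624560833), 10.396364212036133)
side base [122 336  35  55 170] ((0.837660551071167, 0.3490922749042511), (0.1408149152994156, 0.013952457346022129), 84.97425842285156)
side base [ 64 389  26  29 116] ((0.9366397857666016, 0.46302908658981323), (0.06646045297384262, 0.022783249616622925), 69.56942749023438)
side base [110 396  16  30  93] ((0.8373333811759949, 0.46522948145866394), (0.06398296356201172, 0.0038860877975821495), 89.99525451660156)
bench z -0.0012579061747057807
```

View pics/c1.png

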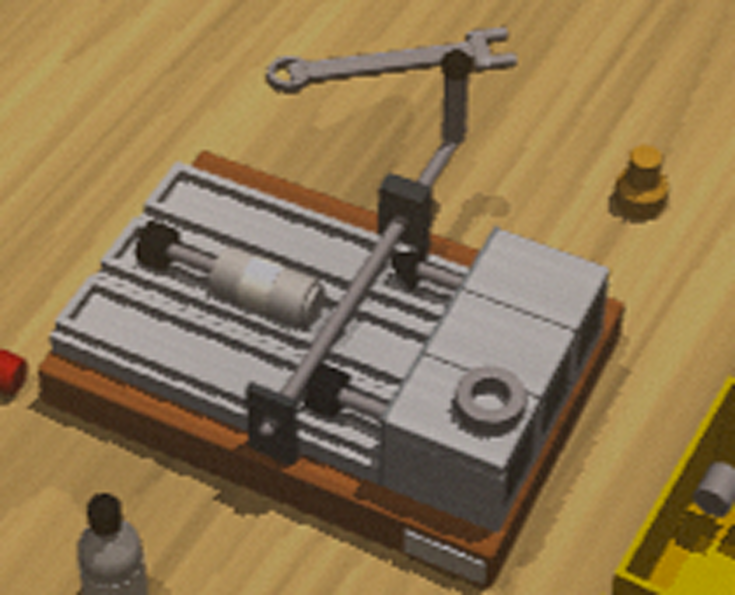

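The crop shows the waiting tube in the middle lane, its head at crop (157,243). Two more heads are home: (405,268) in the +y lane and (328,388) in the -y lane. The shapes aren't clear yet, so I'll look from the wrist camera.

```bash
python3 - <<'E'
from h import *
print(env.camera_params("wrist"), env.tcp_to_grasp)
E
```

```text
{'fov_y': 70.87183377973366, 'cx': 314.2731549878632, 'cy': 238.82740068303448, 'T_tool_cam': array([[ 9.99999688e-01, -3.09092804e-04, -7.26396540e-04,
        -4.31335454e-04],
       [ 5.04157707e-04,  9.58122891e-01,  2.86356896e-01,
        -8.41102166e-02],
       [ 6.07466297e-04, -2.86357173e-01,  9.58122748e-01,
        -2.04724030e-01],
       [ 0.00000000e+00,  0.00000000e+00,  0.00000000e+00,
         1.00000000e+00]])} 0.0188
```

Request:
play_rows:
  deltas:
    - [[0,0,0],[0,0,60],100]
    - [[0,0,5],[15,-35,50],100]
    - [[0,0,5],[20,-45,30],100]
    - [[0,0,5],[20,-50,0],60]
    - [[0,0,5],[20,-50,0],40]
    - [[0,0,5],[20,-50,0],40]
    - [[0,0,5],[20,-50,0],40]
    - [[0,0,1],[20,-50,0],40]
    - [[0,0,0],[20,-50,0],40]
    - [[0,0,0],[20,-50,0],40]
  squeeze: 15

```text
clock: 1.35
eef_pos: [0.4348, 0.0815, 0.3194]
eef_rot: [-2.14, -2.3, 0.0]
force: [0.1, -0.1, -0.2]
grip_width: 0.396
```

Request:
play_rows:
  deltas:
    - [[0,0,0],[25,-45,0],40]
    - [[0,0,0],[25,-45,0],40]
    - [[0,0,0],[25,-45,0],40]
    - [[0,0,0],[25,-45,0],40]
    - [[0,0,0],[10,-40,0],40]
    - [[0,0,0],[0,0,0],40]
    - [[0,0,0],[0,0,0],40]

```text
clock: 2.22
eef_pos: [0.5443, -0.1363, 0.3192]
eef_rot: [-2.139, -2.299, -0.0]
force: [-0.8, 0.7, 0.2]
grip_width: 0.407
```

```bash
python3 - <<'E'
from h import *
p,d,k=shot("wrist"); cv2.imwrite("pics/w1.png",p[:,:,::-1]); np.savez("w1.npz",p=p,d=d,k=np.array(k[:3]),T=k[3])
P=cloud(d,k)
m=(abs(P[...,2]-.098)<.004)&(P[...,0]>.3)
m=cv2.morphologyEx(m.astype(np.uint8),cv2.MORPH_OPEN,np.ones((3,3)))
nn,l,st,c=cv2.connectedComponentsWithStats(m)
for i in range(1,nn):
    if st[i,4]>1000:
        q=P[l==i].astype(np.float32); r=cv2.minAreaRect(q[:,:2]); print(st[i],r,q[:,2].mean(),cv2.boxPoints(r).round(4).tolist())
s=env.read_state();print(s["eef_pos"],s["eef_rot"],s["clock"])
E
```

```text
Traceback (most recent call last):
cv2.error: OpenCV(4.12.0) /io/opencv/modules/imgproc/src/convhull.cpp:143: error: (-215:Assertion failed) total >= 0 && (depth == CV_32F || depth == CV_32S) in function 'convexHull'
```

View pics/w1.png

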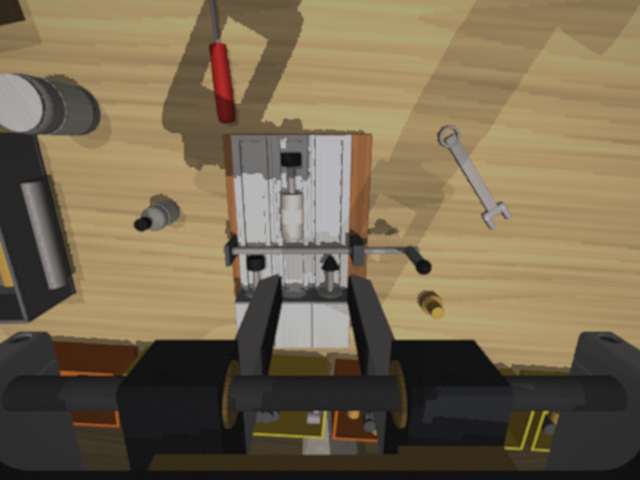

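The wrist view shows the cone head at (331,263), in the right (+y) lane. The drum at (256,263) is in the -y lane and stays home. The waiting tube is in the middle lane, head at (290,158), and the post ball is at (424,267).

```bash
python3 - <<'E'
from h import *
z=np.load("w1.npz");p,d,k=z["p"],z["d"],(*z["k"],z["T"]);P=cloud(d,k)
def rect(m,mn=300):
    m=cv2.morphologyEx(m.astype(np.uint8),cv2.MORPH_OPEN,np.ones((3,3)))
    nn,l,st,c=cv2.connectedComponentsWithStats(m)
    for i in range(1,nn):
        if st[i,4]>mn:
            q=P[l==i].astype(np.float32); xy=np.ascontiguousarray(q[:,:2]); r=cv2.minAreaRect(xy); print(st[i],np.round(r[0],4),np.round(r[1],4),round(r[2],2),q[:,2].mean().round(4))
R0=(P[...,0]>.35)&(P[...,0]<.85)&(P[...,1]>-.35)&(P[...,1]<.1)
print("block");rect(R0&(abs(P[...,2]-.098)<.005))
print("rack<.3");rect(R0&(P[...,2]>.025)&(P[...,0]<.67)&(P[...,2]<.085),3000)
hsv=cv2.cvtColor(p,cv2.COLOR_RGB2HSV)
dark=(hsv[...,2]<60)
for nm,(u0,v0,u1,v1),h in [("wait",(275,148,305,168),.066),("cone",(318,252,345,274),.066),("kept",(243,252,270,274),.066),("ball",(412,255,434,277),.132)]:
    m=np.zeros_like(dark);m[v0:v1,u0:u1]=dark[v0:v1,u0:u1]; q=P[m]
    vs,us=np.nonzero(m); r=cv2.minAreaRect(np.c_[us,vs].astype(np.float32)); 
    print(nm,m.sum(),r,"ray",plane(r[0],h,k).round(4),"cloud med",np.nanmedian(q,0).round(4))
# rails/white area
m=(hsv[...,1]<40)&(hsv[...,2]>110)&R0&(P[...,2]>.045)&(P[...,2]<.07)&(P[...,0]<.58)
print("white");rect(m,500)
# edges cross-section rows in wrist picture: base edges (brown)
br=(hsv[...,0]<13)&(hsv[...,1]>120)
for v in (150,180,210,235):
    us=np.nonzero(br[v,215:385])[0]+215; print(v,us.min(),us.max(),plane([us.min()-.5,v],.035,k).round(4),plane([us.max()+.5,v],.035,k).round(4))
E
```

```text
block
[ 274  300   76   48 3364] [ 0.7146 -0.1285] [0.076  0.1088] 3.62 0.098
rack<.3
[  223   133   191   156 20691] [ 0.5628 -0.13  ] [0.2208 0.2677] 4.17 0.0531
wait 275 ((290.5, 160.0), (14.0, 19.0), 90.0) ray [[ 0.4899 -0.172   0.066 ]] cloud med [ 0.4887 -0.1712  0.078 ]
cone 165 ((330.5, 263.0), (14.0, 15.0), 90.0) ray [[ 0.6311 -0.1068  0.066 ]] cloud med [ 0.6305 -0.1085  0.0738]
kept 260 ((255.5, 262.5), (15.0, 17.0), 90.0) ray [[ 0.6381 -0.2151  0.066 ]] cloud med [ 0.6332 -0.2137  0.0771]
ball 222 ((420.9362487792969, 262.716552734375), (22.107006072998047, 13.088624954223633), 61.38954162597656) ray [[ 5.981e-01 -2.000e-04  1.320e-01]] cloud med [ 0.5992 -0.001   0.1375]
white
[ 279  135   72   94 4593] [ 0.5196 -0.137 ] [0.1279 0.0964] 4.26 0.0523
[ 232  136   57   88 3342] [ 0.5216 -0.2119] [0.119  0.0766] 3.54 0.0524
150 355 355 [[ 0.4718 -0.0852  0.035 ]] [[ 0.4717 -0.0838  0.035 ]]
180 351 351 [[ 0.5138 -0.0865  0.035 ]] [[ 0.5137 -0.0851  0.035 ]]Traceback (most recent call last):
  File "<stdin>", line 24, in <module>
    return umr_minimum(a, axis, None, out, keepdims, initial, where)
ValueError: zero-size array to reduction operation minimum which has no identity
```

Request:
play_rows:
  deltas:
    - [[0,0,0],[15,35,0],45]
    - [[0,0,0],[15,40,0],45]
    - [[0,0,0],[15,40,-30],45]
    - [[0,0,0],[10,21,-50],45]
    - [[0,0,0],[0,0,-50],45]
    - [[0,0,0],[0,0,0],45]

```text
clock: 3.02
eef_pos: [0.5953, 0.0015, 0.1851]
eef_rot: [-2.131, -2.297, 0.009]
force: [0.7, -0.6, 0.8]
grip_width: 0.449
```

```bash
cat > post.py <<'E'
from h import *
for n in ["wrist","side"]:
    p,d,k=shot(n);P=cloud(d,k);s=env.read_state()
    x,y,_=s["eef_pos"]
    for a,b in [(.124,.146),(.095,.12)]:
        m=(P[...,2]>a)&(P[...,2]<b)&(abs(P[...,0]-x)<.03)&(abs(P[...,1]-y)<.014)
        q=P[m]
        if len(q): print(n,a,len(q),q.min(0).round(4),q.max(0).round(4),np.median(q,0).round(4))
    cv2.imwrite(f"pics/post_{n}.png",p[:,:,::-1])
print(s["eef_pos"],s["eef_rot"],s["clock"])
E
python3 post.py
```

```text
wrist 0.124 469 [ 0.5926 -0.0059  0.13  ] [0.6119 0.0129 0.1433] [0.6    0.0033 0.139 ]
wrist 0.095 134 [ 0.5943 -0.004   0.0955] [0.6015 0.0114 0.1197] [0.5957 0.0028 0.1083]
side 0.124 44 [ 0.5936 -0.0046  0.1261] [0.6126 0.0125 0.1431] [0.6018 0.0073 0.135 ]
side 0.095 46 [5.951e-01 5.000e-04 9.520e-02] [0.6098 0.0134 0.1196] [0.6007 0.0104 0.1077]
[ 6.00073078e-01 -1.55647898e-04  1.91333031e-01] [2.13769542e+00 2.30053575e+00 1.39223155e-03] 3.125
```

Request:
play_rows:
  deltas:
    - [[0,0,0],[2,4,-40],45]
    - [[0,0,0],[0,0,-40],45]
    - [[0,0,0],[0,0,-24],45]
    - [[0,0,0],[0,0,0],0]
    - [[0,0,0],[0,0,0],0]
    - [[0,0,0],[0,0,0],0]
    - [[0,0,0],[0,0,0],0]
    - [[0,0,0],[0,0,0],0]
  squeeze: 12

```text
clock: 4.12
eef_pos: [0.6043, 0.003, 0.089]
eef_rot: [2.137, 2.297, 0.006]
force: [0.1, 0.8, 6.9]
grip_width: 0.201
```

Request:
play_rows:
  deltas:
    - [[0,0,0],[-1.4,20,0],0]
    - [[0,0,0],[-2.1,30,0],0]
    - [[0,0,0],[-2.1,30,0],0]
    - [[0,0,0],[-2.1,30,0],0]
    - [[0,0,0],[-2.1,30,0],0]
    - [[0,0,0],[-1.4,20,0],0]
    - [[0,0,0],[0,0,0],0]

```text
clock: 5.0
eef_pos: [0.5923, 0.1654, 0.089]
eef_rot: [2.136, 2.301, 0.007]
force: [-2.0, 1.2, 8.2]
grip_width: 0.202
```

Request:
play_rows:
  deltas:
    - [[0,0,0],[-1,14,0],0]
    - [[0,0,0],[-0.7,10,0],0]
    - [[0,0,0],[-0.3,4,0],0]
    - [[0,0,0],[0,0,0],0]
    - [[0,0,0],[0,0,0],0]

```text
clock: 5.62
eef_pos: [0.5905, 0.1888, 0.089]
eef_rot: [2.136, 2.296, -0.0]
force: [-1.8, -5.5, 8.2]
grip_width: 0.202
```

Request:
play_rows:
  deltas:
    - [[0,0,0],[0,-2,0],45]
    - [[0,0,0],[0,0,0],45]
    - [[0,0,0],[0,0,40],45]
    - [[0,0,0],[0,0,60],45]
    - [[0,0,0],[0,0,0],45]

```text
clock: 6.25
eef_pos: [0.5927, 0.1903, 0.1924]
eef_rot: [2.134, 2.295, 0.016]
force: [0.3, 0.6, -0.3]
grip_width: 0.453
```

```bash
python3 post.py
```

```text
wrist 0.124 460 [0.579  0.1787 0.1287] [0.5976 0.1979 0.1434] [0.5865 0.1884 0.139 ]
wrist 0.095 114 [0.5803 0.1806 0.0955] [0.589  0.1957 0.1196] [0.582  0.188  0.1081]
side 0.124 69 [0.5803 0.184  0.1249] [0.5983 0.2001 0.144 ] [0.5882 0.1933 0.1356]
side 0.095 51 [0.5817 0.1876 0.0951] [0.5961 0.2008 0.1195] [0.5871 0.1955 0.1088]
[0.58867355 0.18946085 0.18620117] [2.13901864e+00 2.30015984e+00 1.52124676e-03] 6.35
```

The rod travelled about 186-188 mm by both cameras, so it is open. Next is the cone tube.

Request:
play_rows:
  deltas:
    - [[0,0,0],[10,-43,4],30]
    - [[0,0,0],[12,-50,0],30]
    - [[0,0,0],[12,-50,0],30]
    - [[0,0,0],[12,-50,0],30]
    - [[0,0,0],[12,-50,0],30]
    - [[0,0,0],[10,-50,0],30]
    - [[0,0,0],[0,0,0],30]
    - [[0,0,0],[0,0,0],30]

```text
clock: 7.35
eef_pos: [0.6551, -0.103, 0.1873]
eef_rot: [-2.137, -2.297, 0.002]
force: [-0.1, 0.1, -0.2]
grip_width: 0.298
```

```bash
python3 - <<'E'
from h import *
p,d,k=shot("wrist");P=cloud(d,k);s=env.read_state()
cv2.imwrite("pics/w2.png",p[:,:,::-1]); np.savez("w2.npz",p=p,d=d,k=np.array(k[:3]),T=k[3])
print(s["eef_pos"],s["eef_rot"],s["clock"])
E
```

```text
[ 0.65540322 -0.10232547  0.18787949] [-2.13629289e+00 -2.29870778e+00  1.54812402e-03] 7.4
```

View pics/w2.png

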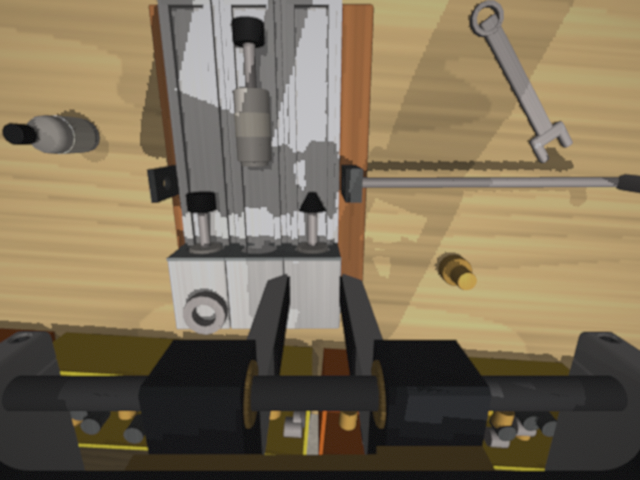

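The rod is clear of all lanes. The cone head is at (312,202) with its neck at (312,228), and the fingers are centred over the same lane.

```bash
cat > neck.py <<'E'
from h import *
import sys
z=np.load("w2.npz");p,d,k=z["p"],z["d"],(*z["k"],z["T"]);P=cloud(d,k)
for nm,(u0,v0,u1,v1) in dict(coneneck=(300,215,326,243),conehead=(296,190,330,214),keptneck=(192,215,218,243),kepthead=(184,190,220,214),waithead=(228,12,270,48),waitneck=(238,50,262,80)).items():
    q=P[v0:v1,u0:u1].reshape(-1,3); q=q[(q[:,2]>.064)]; 
    t=q[q[:,2]>np.nanpercentile(q[:,2],70)]
    print(nm,len(q),"min",q.min(0).round(4),"max",q.max(0).round(4),"top",t.mean(0).round(4))
q=P[255:320,175:335].reshape(-1,3);q=q[(abs(q[:,2]-.098)<.004)].astype(np.float32)
q=np.ascontiguousarray(q[:,:2]);r=cv2.minAreaRect(q);print("block",r,cv2.boxPoints(r).round(4).tolist())
# rod line
q=P[165:200,370:610].reshape(-1,3);q=q[(q[:,2]>.06)&(q[:,2]<.075)];f=np.polyfit(q[:,1],q[:,0],1);print("rod x(y)",f,np.degrees(np.arctan(-f[0])))
E
python3 neck.py
```

```text
coneneck 289 min [ 0.642  -0.1111  0.0651] max [ 0.671  -0.0993  0.0725] top [ 0.6558 -0.1053  0.0713]
conehead 407 min [ 0.62   -0.1194  0.0644] max [ 0.6416 -0.0939  0.0801] top [ 0.6349 -0.1068  0.0774]
keptneck 296 min [ 0.6498 -0.218   0.0651] max [ 0.6786 -0.2068  0.0729] top [ 0.6642 -0.2128  0.0713]
kepthead 617 min [ 0.6274 -0.2281  0.0646] max [ 0.6487 -0.2007  0.0811] top [ 0.6371 -0.2144  0.0797]
waithead 956 min [ 0.4789 -0.1852  0.064 ] max [ 0.5007 -0.1577  0.0822] top [ 0.4883 -0.1715  0.0796]
waitneck 343 min [ 0.5017 -0.175   0.0648] max [ 0.5255 -0.1643  0.0733] top [ 0.5133 -0.1699  0.0714]
block ((0.7125653028488159, -0.1578635722398758), (0.066846564412117, 0.1557082235813141), 4.368650913238525) [[0.67330002784729, -0.0828000009059906], [0.6851999759674072, -0.23800000548362732], [0.751800000667572, -0.2328999936580658], [0.7400000095367432, -0.07769999653100967]]
rod x(y) [-0.07306243  0.60243896] 4.178743799333395
```

Request:
play_rows:
  deltas:
    - [[0,0,0],[1.5,-3,-40],30]
    - [[0,0,0],[0,0,-40],30]
    - [[0,0,0],[0,0,-35],30]
    - [[0,0,0],[0,0,-11],30]
    - [[0,0,0],[0,0,0],30]
    - [[0,0,0],[0,0,0],0]
    - [[0,0,0],[0,0,0],0]
    - [[0,0,0],[0,0,0],0]
    - [[0,0,0],[0,0,0],0]
  squeeze: 12

```text
clock: 8.52
eef_pos: [0.6583, -0.107, 0.0643]
eef_rot: [2.139, 2.3, 0.001]
force: [-0.1, -0.1, -0.4]
grip_width: 0.004
```

The fingers closed completely, so they did not catch the neck. I'll look before doing anything else.

```bash
python3 - <<'E'
from h import *
p,d,k=shot("wrist");q,d2,k2=shot("side")
a=p[150:450,150:480]; b=cv2.resize(q[160:260,230:370],None,fx=3,fy=3,interpolation=cv2.INTER_CUBIC)
cv2.imwrite("pics/m1.png",np.hstack([a,b])[:,:,::-1])
s=env.read_state();print(s["eef_pos"],s["grip_width"],s["force"])
E
```

```text
[ 0.65804031 -0.10696544  0.06391699] 0.006624404661204566 [-0.70731856  0.07593294  0.46214759]
```

View pics/m1.png

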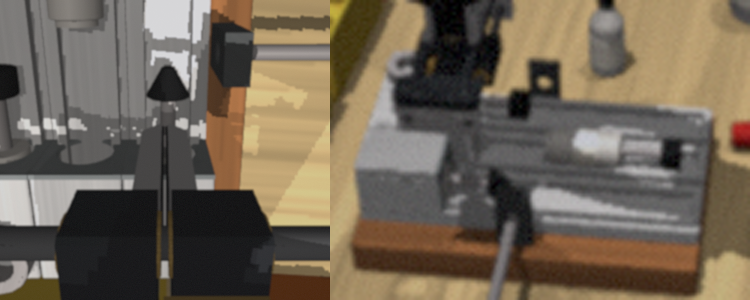

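The closed fingers sit over the neck, directly behind the cone's flat face, with no contact force. I'll hook the head and pull gently.

Request:
play_rows:
  deltas:
    - [[0,0,0],[-8,-0.6,0],0]
    - [[0,0,0],[-10,-0.7,0],0]
    - [[0,0,0],[-15,-1.1,0],0]
    - [[0,0,0],[-15,-1.1,0],0]
    - [[0,0,0],[-15,-1.1,0],0]
    - [[0,0,0],[-12,-0.9,0],0]
    - [[0,0,0],[-8,-0.6,0],0]
    - [[0,0,0],[0,0,0],0]

```text
clock: 9.62
eef_pos: [0.5746, -0.113, 0.0638]
eef_rot: [2.14, 2.3, 0.0]
force: [-0.9, -0.5, -0.8]
grip_width: 0.003
```

```bash
cat > tube.py <<'E'
from h import *
import sys
p,d,k=shot("wrist");P=cloud(d,k);s=env.read_state();o=np.array([.5790,-.1630]);c,sn=np.cos(np.radians(4.2)),np.sin(np.radians(4.2))
hsv=cv2.cvtColor(p,cv2.COLOR_RGB2HSV)
Q=P.copy();x,y=P[...,0]-o[0],P[...,1]-o[1];Q[...,0]=c*x+sn*y;Q[...,1]=-sn*x+c*y
print("lane1/3/2 in rack frame; lane x = rack x-.1")
for n,ly in [("cone",.054),("wait",0),("kept",-.054)]:
    m=(abs(Q[...,1]-ly)<.02)&(Q[...,0]>-.13)&(Q[...,0]<.098)&(Q[...,2]>.060)&(Q[...,2]<.086)
    dk=m&(hsv[...,2]<70)
    for w,mm in (("dark",dk),("all",m&~dk)):
        q=Q[mm]
        if len(q)>5: print(n,w,len(q),"x%",np.round(np.percentile(q[:,0],[2,50,98])-.1,4),"y",np.round(np.percentile(q[:,1],[2,98])-ly,4),"zmax",q[:,2].max().round(4))
print(s["eef_pos"],s["clock"],"rod view saved")
cv2.imwrite("pics/"+sys.argv[1],p[:,:,::-1])
E
python3 tube.py t1.png
```

```text
lane1/3/2 in rack frame; lane x = rack x-.1
cone dark 68 x% [-0.0537 -0.0446 -0.0277] y [-0.0044 -0.0037] zmax 0.0795
cone all 11 x% [-0.2197 -0.2044 -0.0292] y [-0.0198  0.017 ] zmax 0.0787
wait dark 1797 x% [-0.1993 -0.1904 -0.1481] y [-0.0135  0.0117] zmax 0.0812
wait all 6425 x% [-0.1797 -0.125  -0.0829] y [-0.0152  0.0135] zmax 0.0839
kept dark 1464 x% [-0.0552 -0.0513 -0.0382] y [-0.012   0.0116] zmax 0.0814
kept all 157 x% [-0.2091 -0.0372 -0.0248] y [-0.016   0.0142] zmax 0.0798
[ 0.57511873 -0.11303016  0.0639345 ] 9.675 rod view saved
```

View pics/t1.png

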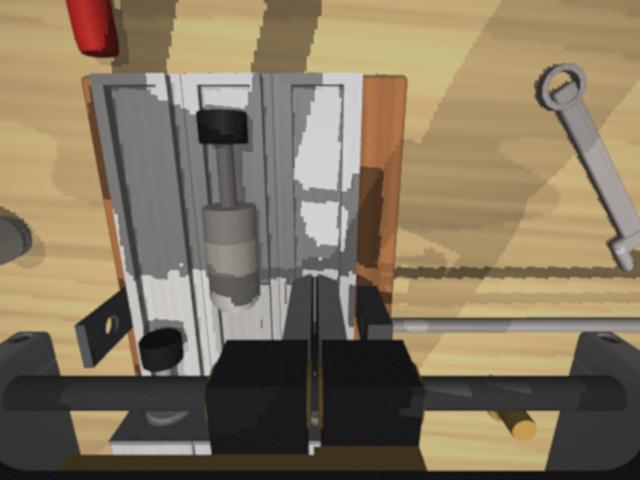

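The arm moved but the tube did not follow: the trough is empty and the cone head is hidden behind the fingers. I'll measure where the fingertips really are.

```bash
python3 - <<'E'
from h import *
s=env.read_state();print(s["eef_pos"],s["eef_rot"],s["joints"])
p,d,k=shot("wrist");P=cloud(d,k)
for u in (297,303,325,332):
    print(u,[(v,P[v,u].round(4).tolist()) for v in (268,272,276,280,284,290,300,320)])
p,d,k=shot("side");P=cloud(d,k)
x,y,_=s["eef_pos"]
m=(abs(P[...,0]-x)<.02)&(abs(P[...,1]-y)<.03)&(P[...,2]>.062)&(P[...,2]<.16)
q=P[m];print(len(q),q.min(0),q.max(0))
h,e=np.histogram(q[:,2],np.arange(.06,.16,.005));print(h)
uv=proj(np.array([[x,y,.064],[x,y,.084],[x,y,.1]]),k);print(uv)
a=cv2.resize(p[140:250,240:380],None,fx=5,fy=5,interpolation=cv2.INTER_CUBIC)
for t in uv: cv2.circle(a,tuple(int(v) for v in (t-[240,140])*5),3,(255,0,0),-1)
cv2.imwrite("pics/s2.png",a[:,:,::-1])
E
```

```text
[ 0.57511873 -0.11303016  0.0639345 ] [2.13970400e+00 2.29966502e+00 5.07491351e-04] [-3.41739899e-01  3.47170977e-01  1.61928600e+00  1.29235600e-04
  1.17459672e+00 -1.98461966e+00]
297 [(268, [0.5784, -0.1252, 0.0494]), (272, [0.5812, -0.125, 0.0498]), (276, [0.584, -0.1248, 0.0502]), (280, [0.5653, -0.1234, 0.0997]), (284, [0.5657, -0.1232, 0.1039]), (290, [0.5656, -0.1228, 0.1115]), (300, [0.5653, -0.1222, 0.123]), (320, [0.5658, -0.1213, 0.1405])]
303 [(268, [0.5778, -0.121, 0.0502]), (272, [0.5813, -0.1208, 0.0489]), (276, [0.5654, -0.1204, 0.0934]), (280, [0.5648, -0.1202, 0.1003]), (284, [0.5654, -0.12, 0.1042]), (290, [0.5653, -0.1197, 0.1118]), (300, [0.5647, -0.1194, 0.1238]), (320, [0.5651, -0.1188, 0.1414])]
325 [(268, [0.5765, -0.1058, 0.0505]), (272, [0.5797, -0.1055, 0.05]), (276, [0.5645, -0.1081, 0.0935]), (280, [0.5641, -0.1083, 0.1001]), (284, [0.5643, -0.1084, 0.1047]), (290, [0.5648, -0.1085, 0.1111]), (300, [0.5649, -0.1089, 0.1219]), (320, [0.5646, -0.1094, 0.1411])]
332 [(268, [0.576, -0.101, 0.0511]), (272, [0.5795, -0.1006, 0.0496]), (276, [0.5818, -0.1005, 0.0513]), (280, [0.5645, -0.1044, 0.0985]), (284, [0.5637, -0.1048, 0.1054]), (290, [0.5644, -0.105, 0.1114]), (300, [0.5642, -0.1056, 0.1229]), (320, [0.5642, -0.1065, 0.1415])]
74 [ 0.56535477 -0.11949228  0.09071164] [ 0.58346017 -0.0955908   0.12791966]
[ 0  0  0  0  0  0  3  9 10 16  9 13 11  3  0  0  0  0  0]
[[306.96227015 221.48555244]
 [306.7103034  215.81127797]
 [306.5051692  211.19166952]]
```

View pics/s2.png

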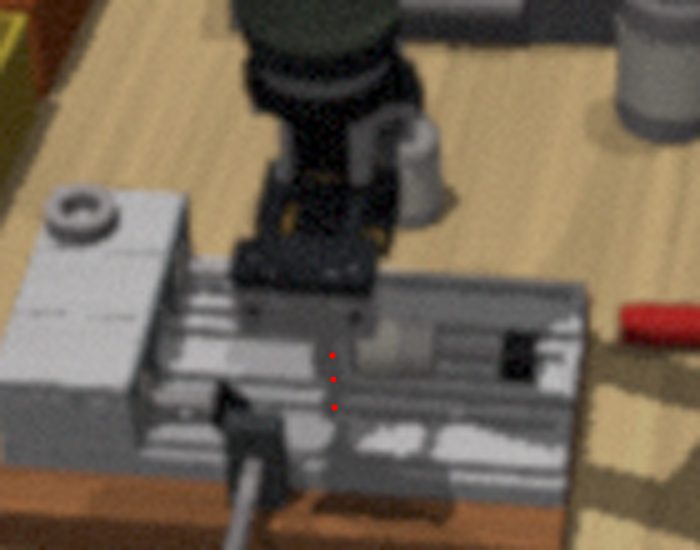

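Both cameras put the fingertips at z ≈ 0.090 while the TCP reads 0.064. The fingers therefore end about 27 mm short of the stated TCP, which explains passing over the head and gripping the ball rather than the post. Before going lower I'll measure the profile of the hand above the tips.

```bash
python3 - <<'E'
from h import *
s=env.read_state()
p,d,k=shot("wrist");P=cloud(d,k)
for u in (120,250,300,380,600):
    print(u,[(v,P[v,u].round(3).tolist()) for v in range(300,480,12)])
p,d,k=shot("side");P=cloud(d,k);x,y,_=s["eef_pos"]
m=(abs(P[...,0]-x)<.07)&(abs(P[...,1]-y)<.12)&(P[...,2]>.10)&(P[...,2]<.24)
q=P[m]
for a in np.arange(.1,.24,.01):
    t=q[(q[:,2]>=a)&(q[:,2]<a+.01)]
    if len(t): print(a.round(2),len(t),t[:,0].min().round(3),t[:,0].max().round(3),t[:,1].min().round(3),t[:,1].max().round(3))
E
```

```text
120 [(300, [0.61, -0.248, 0.054]), (312, [0.618, -0.247, 0.056]), (324, [0.627, -0.247, 0.058]), (336, [0.635, -0.247, 0.06]), (348, [0.689, -0.285, 0.0]), (360, [0.702, -0.286, 0.001]), (372, [0.715, -0.287, 0.001]), (384, [0.551, -0.161, 0.202]), (396, [0.553, -0.161, 0.203]), (408, [0.555, -0.16, 0.205]), (420, [0.773, -0.292, -0.0]), (432, [0.686, -0.234, 0.093]), (444, [0.69, -0.231, 0.098]), (456, [0.56, -0.156, 0.213]), (468, [0.559, -0.154, 0.216])]
250 [(300, [0.591, -0.153, 0.077]), (312, [0.615, -0.157, 0.051]), (324, [0.624, -0.157, 0.051]), (336, [0.635, -0.157, 0.05]), (348, [0.542, -0.132, 0.196]), (360, [0.542, -0.131, 0.201]), (372, [0.542, -0.13, 0.205]), (384, [0.543, -0.129, 0.208]), (396, [0.544, -0.129, 0.21]), (408, [0.547, -0.129, 0.211]), (420, [0.549, -0.129, 0.211]), (432, [0.553, -0.129, 0.211]), (444, [0.556, -0.129, 0.211]), (456, [0.557, -0.128, 0.213]), (468, [0.557, -0.128, 0.216])]
300 [(300, [0.566, -0.121, 0.122]), (312, [0.565, -0.12, 0.135]), (324, [0.566, -0.12, 0.144]), (336, [0.565, -0.12, 0.154]), (348, [0.542, -0.119, 0.196]), (360, [0.541, 
[... 817 characters left out ...]
324, [0.595, 0.077, 0.071]), (336, [0.536, -0.04, 0.191]), (348, [0.537, -0.044, 0.195]), (360, [0.54, -0.043, 0.195]), (372, [0.543, -0.043, 0.197]), (384, [0.542, -0.048, 0.202]), (396, [0.544, -0.049, 0.204]), (408, [0.546, -0.049, 0.205]), (420, [0.555, -0.042, 0.2]), (432, [0.558, -0.041, 0.2]), (444, [0.561, -0.04, 0.201]), (456, [0.564, -0.041, 0.202]), (468, [0.567, -0.041, 0.203])]
0.1 28 0.565 0.585 -0.118 -0.097
0.11 19 0.565 0.583 -0.103 -0.095
0.12 16 0.566 0.583 -0.105 -0.096
0.18 49 0.537 0.602 -0.189 -0.029
0.19 117 0.536 0.604 -0.189 -0.028
0.2 233 0.538 0.61 -0.191 -0.025
0.21 150 0.535 0.606 -0.203 -0.022
0.22 475 0.535 0.604 -0.204 -0.019
0.23 98 0.539 0.597 -0.174 -0.021
```

The whole hand is about 27 mm higher than the pose reading: tips at 0.091, body bottom at 0.188. I'll apply that offset, go back over the neck and grip it properly.

Request:
play_rows:
  deltas:
    - [[0,0,0],[20,2,3],0]
    - [[0,0,0],[40,4,0],15]
    - [[0,0,0],[22,2,0],30]
    - [[0,0,0],[0,0,0],30]
    - [[0,0,0],[0,0,-15],30]
    - [[0,0,0],[0,0,-14],30]
    - [[0,0,0],[0,0,0],0]
    - [[0,0,0],[0,0,0],0]
    - [[0,0,0],[0,0,0],0]
    - [[0,0,0],[0,0,0],0]
  squeeze: 12

```text
clock: 11.12
eef_pos: [0.657, -0.105, 0.0381]
eef_rot: [2.14, 2.3, -0.0]
force: [0.2, 0.1, -1.5]
grip_width: 0.1
```

The neck is gripped (about 10 mm wide). Now I'll pull 150 mm along the lane.

Request:
play_rows:
  deltas:
    - [[0,0,0],[-10,-0.7,0],0]
    - [[0,0,0],[-20,-1.5,0],0]
    - [[0,0,0],[-24,-1.8,0],0]
    - [[0,0,0],[-24,-1.8,0],0]
    - [[0,0,0],[-24,-1.8,0],0]
    - [[0,0,0],[-24,-1.8,0],0]
    - [[0,0,0],[-16,-1.1,0],0]
    - [[0,0,0],[-8,-0.5,0],0]
    - [[0,0,0],[0,0,0],0]

```text
clock: 12.25
eef_pos: [0.5064, -0.1159, 0.0379]
eef_rot: [-2.14, -2.3, 0.0]
force: [-0.4, -0.0, -0.3]
grip_width: 0.099
```

```bash
python3 tube.py t2.png
```

```text
lane1/3/2 in rack frame; lane x = rack x-.1
cone dark 1780 x% [-0.2055 -0.1918 -0.1536] y [-0.0134  0.0096] zmax 0.086
cone all 2748 x% [-0.1959 -0.1515 -0.0904] y [-0.0157  0.0121] zmax 0.086
wait dark 2216 x% [-0.2004 -0.1932 -0.1594] y [-0.0134  0.0114] zmax 0.0816
wait all 1681 x% [-0.1782 -0.1467 -0.1381] y [-0.016   0.0132] zmax 0.081
kept dark 539 x% [-0.0558 -0.0546 -0.0526] y [-0.0136  0.0116] zmax 0.0712
kept all 23 x% [-0.1976 -0.0545 -0.0491] y [-0.0168  0.0191] zmax 0.07
[ 0.50692481 -0.11598447  0.03792009] 12.3 rod view saved
```

The cone tube is out, origin at lane x ≈ -0.186. I'll release it, lift, and move over to the waiting tube's neck.

Request:
play_rows:
  deltas:
    - [[0,0,0],[0,0,0],30]
    - [[0,0,0],[0,0,0],30]
    - [[0,0,0],[0,0,30],30]
    - [[0,0,0],[0,0,35],30]
    - [[0,0,0],[5,-27,0],30]
    - [[0,0,0],[4,-27,0],30]
    - [[0,0,0],[0,0,0],30]

```text
clock: 13.18
eef_pos: [0.5168, -0.1714, 0.1031]
eef_rot: [2.141, 2.297, 0.0]
force: [-0.5, 0.3, 0.7]
grip_width: 0.302
```

```bash
python3 tube.py t3.png
```

```text
lane1/3/2 in rack frame; lane x = rack x-.1
cone dark 886 x% [-0.2044 -0.1919 -0.1464] y [-0.0176  0.0082] zmax 0.0803
cone all 2911 x% [-0.1873 -0.1378 -0.1006] y [-0.0165  0.0119] zmax 0.0837
wait dark 1276 x% [-0.2004 -0.1911 -0.146 ] y [-0.0151  0.0102] zmax 0.0813
wait all 3575 x% [-0.1762 -0.1238 -0.0849] y [-0.0172  0.0126] zmax 0.0835
[ 0.51625491 -0.17021166  0.10273548] 13.225 rod view saved
```

View pics/t3.png

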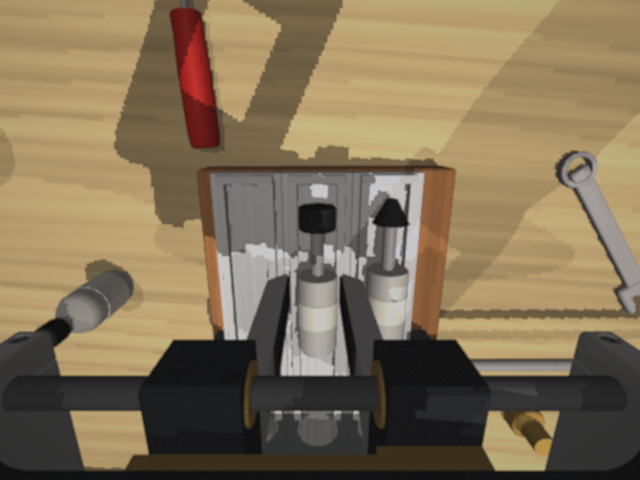

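The cone tube now lies in its own trough with its head at (391,212). The fingers straddle the waiting tube, whose head is at (317,218). I'll descend and grip.

Request:
play_rows:
  deltas:
    - [[0,0,0],[0,0,-35],30]
    - [[0,0,0],[0,0,-30],30]
    - [[0,0,0],[0,0,0],30]
    - [[0,0,0],[0,0,0],0]
    - [[0,0,0],[0,0,0],0]
    - [[0,0,0],[0,0,0],0]
    - [[0,0,0],[0,0,0],0]

```text
clock: 14.1
eef_pos: [0.5169, -0.1702, 0.0389]
eef_rot: [2.139, 2.299, 0.001]
force: [-0.2, 1.0, 2.6]
grip_width: 0.1
```

Gripped. I'll push 135 mm along the lane, then check.

Request:
play_rows:
  deltas:
    - [[0,0,0],[10,0.7,0],0]
    - [[0,0,0],[20,1.5,0],0]
    - [[0,0,0],[20,1.5,0],0]
    - [[0,0,0],[20,1.5,0],0]
    - [[0,0,0],[20,1.4,0],0]
    - [[0,0,0],[20,1.4,0],0]
    - [[0,0,0],[15,1.1,0],0]
    - [[0,0,0],[10,0.8,0],0]
    - [[0,0,0],[0,0,0],0]

```text
clock: 15.22
eef_pos: [0.6521, -0.1605, 0.0385]
eef_rot: [2.138, 2.299, 0.001]
force: [-0.3, -1.0, 3.3]
grip_width: 0.101
```

```bash
python3 tube.py t4.png
```

```text
lane1/3/2 in rack frame; lane x = rack x-.1
cone all 10941 x% [-0.1662 -0.1243 -0.0873] y [-0.0178  0.0103] zmax 0.0842
wait dark 2093 x% [-0.0654 -0.0571 -0.0187] y [-0.0151  0.0091] zmax 0.0858
wait all 1897 x% [-0.058  -0.0317 -0.0032] y [-0.0177  0.012 ] zmax 0.086
kept dark 2072 x% [-0.0548 -0.0483 -0.0293] y [-0.0135  0.0114] zmax 0.0816
kept all 852 x% [-0.0546 -0.0185 -0.0027] y [-0.0142  0.0117] zmax 0.0776
[ 0.65207592 -0.16043519  0.03846875] 15.275 rod view saved
```

Request:
play_rows:
  deltas:
    - [[0,0,0],[4,0.3,0],0]
    - [[0,0,0],[4,0.3,0],0]
    - [[0,0,0],[3,0.2,0],0]
    - [[0,0,0],[2,0.1,0],0]
    - [[0,0,0],[0,0,0],0]

```text
clock: 15.9
eef_pos: [0.6624, -0.1596, 0.0384]
eef_rot: [-2.138, -2.299, 0.004]
force: [-4.6, -0.9, 7.1]
grip_width: 0.1
```

```bash
python3 tube.py t5.png
```

```text
lane1/3/2 in rack frame; lane x = rack x-.1
cone all 10859 x% [-0.1559 -0.1222 -0.0872] y [-0.0178  0.0104] zmax 0.0841
wait dark 2077 x% [-0.055  -0.047  -0.0135] y [-0.0154  0.0095] zmax 0.0859
wait all 1397 x% [-0.0437 -0.0265 -0.0031] y [-0.0183  0.0125] zmax 0.086
kept dark 2067 x% [-0.0548 -0.0478 -0.0199] y [-0.0133  0.0114] zmax 0.0812
kept all 954 x% [-0.0545 -0.02   -0.0026] y [-0.0149  0.0117] zmax 0.0771
[ 0.66241812 -0.15952518  0.03845538] 15.95 rod view saved
```

The waiting tube is home, level with the kept tube, with light contact against the hole bottom. I'll release it, lift, and go to the post.

Request:
play_rows:
  deltas:
    - [[0,0,0],[-1,0,0],30]
    - [[0,0,0],[0,0,0],30]
    - [[0,0,0],[0,0,35],30]
    - [[0,0,0],[0,0,50],45]
    - [[0,0,0],[-8,40,30],45]
    - [[0,0,0],[-10,50,0],45]
    - [[0,0,0],[-12,55,0],45]
    - [[0,0,0],[-12,55,0],45]
    - [[0,0,0],[-12,55,0],45]
    - [[0,0,0],[-10,50,0],45]

```text
clock: 17.2
eef_pos: [0.5981, 0.1479, 0.1523]
eef_rot: [-2.139, -2.3, 0.0]
force: [0.3, 0.8, -0.3]
grip_width: 0.45
```

Request:
play_rows:
  deltas:
    - [[0,0,0],[-9,43,0],45]
    - [[0,0,0],[0,0,0],45]
    - [[0,0,0],[0,0,0],45]

```text
clock: 17.58
eef_pos: [0.5899, 0.1884, 0.1523]
eef_rot: [2.139, 2.3, -0.001]
force: [0.2, -0.0, 0.0]
grip_width: 0.449
```

```bash
python3 post.py; python3 - <<'E'
from h import *
# tubes from the scene camera
p,d,k=shot("scene");P=cloud(d,k);o=np.array([.579,-.163]);c,sn=np.cos(np.radians(4.2)),np.sin(np.radians(4.2))
X=c*(P[...,0]-o[0])+sn*(P[...,1]-o[1]);Y=-sn*(P[...,0]-o[0])+c*(P[...,1]-o[1])
v=cv2.cvtColor(p,cv2.COLOR_RGB2HSV)[...,2]
for n,ly in [("cone",.054),("wait",0),("kept",-.054)]:
    m=(abs(Y-ly)<.018)&(X>-.13)&(X<.095)&(P[...,2]>.06)&(P[...,2]<.086)&(v<60); print(n,m.sum(),np.percentile(X[m],[2,50,98]).round(4)-.1,np.median(Y[m]).round(4)-ly)
E
```

```text
wrist 0.124 617 [0.5789 0.1791 0.129 ] [0.5983 0.1984 0.1427] [0.5861 0.1883 0.1391]
wrist 0.095 179 [0.5806 0.1806 0.095 ] [0.5889 0.1965 0.12  ] [0.5822 0.1879 0.1081]
side 0.124 69 [0.5802 0.1829 0.1245] [0.5985 0.1993 0.1436] [0.5883 0.1932 0.1359]
side 0.095 55 [0.5811 0.1859 0.0955] [0.596  0.1992 0.1196] [0.5866 0.1953 0.1073]
[0.59033031 0.18757245 0.15248739] [ 2.14140390e+00  2.29848349e+00 -7.35975015e-04] 17.675
cone 62 [-0.2018 -0.1881 -0.1831] -0.0063
wait 120 [-0.0511 -0.0413 -0.0335] -0.0091
kept 128 [-0.051  -0.0414 -0.0336] -0.007899999999999997
```

Both cameras agree on the tubes. I'll descend around the post using the height offset and pinch it.

Request:
play_rows:
  deltas:
    - [[0,0,0],[-2,1,-40],45]
    - [[0,0,0],[0,0,-35],45]
    - [[0,0,0],[0,0,-20],45]
    - [[0,0,0],[0,0,0],0]
    - [[0,0,0],[0,0,0],0]
    - [[0,0,0],[0,0,0],0]
    - [[0,0,0],[0,0,0],0]
  squeeze: 12

```text
clock: 18.6
eef_pos: [0.5898, 0.1888, 0.0596]
eef_rot: [2.137, 2.297, 0.002]
force: [1.3, -5.1, 2.1]
grip_width: 0.202
```

Request:
play_rows:
  deltas:
    - [[0,0,0],[0.7,-10,0],0]
    - [[0,0,0],[1.8,-25,0],0]
    - [[0,0,0],[1.8,-25,0],0]
    - [[0,0,0],[1.8,-25,0],0]
    - [[0,0,0],[1.8,-25,0],0]
    - [[0,0,0],[1.8,-25,0],0]
    - [[0,0,0],[1.4,-20,0],0]
    - [[0,0,0],[0.7,-10,0],0]
    - [[0,0,0],[0,0,0],0]

```text
clock: 19.73
eef_pos: [0.6021, 0.0232, 0.0595]
eef_rot: [2.138, 2.296, 0.004]
force: [2.3, -1.2, 5.8]
grip_width: 0.204
```

Request:
play_rows:
  deltas:
    - [[0,0,0],[0.7,-10,0],0]
    - [[0,0,0],[0.5,-7,0],0]
    - [[0,0,0],[0.2,-3,0],0]
    - [[0,0,0],[0.2,-3,0],0]
    - [[0,0,0],[0,0,0],0]

```text
clock: 20.35
eef_pos: [0.6038, 0.0015, 0.0595]
eef_rot: [2.137, 2.297, 0.005]
force: [2.9, 0.6, 5.5]
grip_width: 0.204
```

Request:
play_rows:
  deltas:
    - [[0,0,0],[0.2,-2,0],0]
    - [[0,0,0],[0.1,-2,0],0]
    - [[0,0,0],[0,0,0],0]

```text
clock: 20.72
eef_pos: [0.6039, -0.0005, 0.0595]
eef_rot: [2.139, 2.299, 0.009]
force: [2.5, 5.6, 6.3]
grip_width: 0.202
```

Against the shut stop (5.6 N). I'll release, lift, back off and check.

Request:
play_rows:
  deltas:
    - [[0,0,0],[0,1,0],45]
    - [[0,0,0],[0,0,0],45]
    - [[0,0,0],[0,0,40],45]
    - [[0,0,0],[0,0,60],45]
    - [[0,0,0],[0,0,0],45]

```text
clock: 21.35
eef_pos: [0.6054, -0.0021, 0.1634]
eef_rot: [2.134, 2.294, 0.009]
force: [0.4, 0.0, 0.5]
grip_width: 0.452
```

```bash
python3 post.py
```

```text
wrist 0.124 569 [ 0.5931 -0.0105  0.129 ] [0.6113 0.009  0.1431] [ 0.6005 -0.0011  0.139 ]
wrist 0.095 159 [ 0.5948 -0.0089  0.0954] [0.6036 0.007  0.1199] [ 0.5961 -0.0012  0.1078]
side 0.124 56 [ 0.5941 -0.007   0.1249] [0.6112 0.0111 0.1425] [0.6024 0.0043 0.1345]
side 0.095 54 [ 0.596  -0.003   0.0953] [0.6106 0.012  0.1195] [0.6019 0.0052 0.1074]
[ 0.60131725 -0.00144959  0.15761725] [-2.13993852e+00 -2.29988067e+00  6.98130886e-04] 21.45
```

Request:
play_rows:
  deltas:
    - [[0,0,0],[-10,-20,50],45]
    - [[0,0,0],[-15,-40,50],45]
    - [[0,0,0],[-15,-40,40],45]
    - [[0,0,0],[-15,-30,20],45]
    - [[0,0,0],[0,0,0],45]
    - [[0,0,0],[0,0,0],45]

```text
clock: 22.2
eef_pos: [0.5465, -0.1283, 0.3124]
eef_rot: [-2.136, -2.297, 0.002]
force: [-0.6, 0.4, -0.9]
grip_width: 0.447
```

```bash
python3 tube.py t9.png
```

```text
lane1/3/2 in rack frame; lane x = rack x-.1
cone dark 164 x% [-0.2031 -0.1934 -0.1874] y [-0.012   0.0072] zmax 0.0797
cone all 1594 x% [-0.1895 -0.1231 -0.0617] y [-0.0173  0.014 ] zmax 0.084
wait dark 265 x% [-0.055  -0.0492 -0.038 ] y [-0.014   0.0098] zmax 0.0817
wait all 396 x% [-0.1021 -0.0613 -0.0042] y [-0.0182  0.0186] zmax 0.0778
kept dark 267 x% [-0.0551 -0.0494 -0.0386] y [-0.0129  0.0103] zmax 0.0818
kept all 366 x% [-0.148  -0.0628 -0.0064] y [-0.0186  0.0185] zmax 0.0809
[ 0.54657863 -0.12791999  0.31229514] 22.25 rod view saved
```

View pics/t9.png

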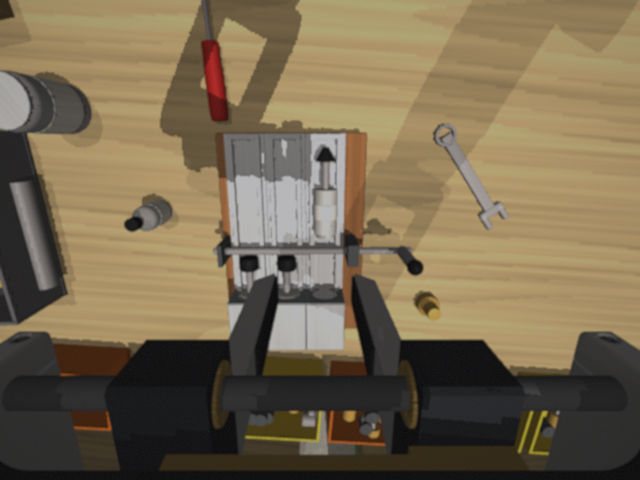

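The final view shows the rod shut through both eyes (row 250) and the cone tube in its trough, head at (324,154). Both drum heads are home at (249,262) and (286,262). The spanner, bottle, coupling and screwdriver stand where they were, and the arm is clear of everything. Handing in.

```bash
python3 -c "
from cell import env
print(env.job_done(), env.read_state()['clock'])"
```

```text
the job is handed in; nothing more can be done
the job is handed in; nothing more can be done
```

I finished all four steps in order and handed the job in at about 22 s of robot time. It reported no verdict, so what follows rests on my last camera checks.

| Item | Last check |
|---|---|
| Rod open | Moved about 186–188 mm by both cameras, against its stop; needs 178 mm |
| Cone-headed tube | In its own trough, origin at lane x ≈ -186 mm; needs -202 to -172 mm |
| Waiting tube | Home, head level with the kept tube's to within 1 mm |
| Kept tube | Home, not moved |
| Rod shut | Pushed against its stop with 5.6 N; the post ended about 2–4 mm beyond where it started |
| Bench | Spanner, bottle, coupling and screwdriver look unmoved in the last view. The collar, clevis and grease can were not rechecked, but the arm touched nothing near them. |

**What disagreed:**
- **Finger height:** the fingertips sat about 27 mm higher than the pose reading. My first try at the cone tube closed on air and passed over its head without moving anything. I measured the offset in two cameras, corrected for it, and the second grip held.
- **First rod slide:** the same offset means I pinched the ball rather than the post.
- **Post width:** the second pinch, lower on the post, still read 19 mm instead of the stated 16 mm. I did not find out why.

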